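# Open the shielded sample vault with the reaching hook

### The job

Open the shielded sample vault without bringing the gripper near it: take the hooked rod from its fork stand, reach in with it under the clear roof from the vault's front and draw the bolt fully out towards the front, then with the rod slide the cover fully open, and hang the rod back in its fork. Keep the gripper itself out from under the roof and away from the bolt's pin and the cover's handle, and leave the bottles, jars, beaker and box standing where they are.

Things in the scene. Friction and masses are not known exactly. Their poses are not given: they have to be found in the camera images.
- hook_rod: Steel rod, 160 g, hung upright in the fork. Origin: centre of the underside of its square collar (36 x 36 x 6 mm), which rests on the prongs; z up the shaft. Above the collar a black grip block, 30 along x, 18 along y, z 6 to 66 mm: pinch it across y. Below, a shaft 10 mm thick down to z -195, then a square bend into a foot 10 mm thick along the rod's +y, ending 43 mm from the shaft's axis.
- elbow (a point): Point on the hook rod where the axes of shaft and foot meet, 195 mm below its origin.
- stand: Fixed fork stand, on the table to the robot's right, nearer or farther. Origin on the table below the fork's middle. Foot plate x -30 to 90, y -60 to 60, 12 mm high; post 18 mm thick at x 50 mm, ending below the prong tops. Two prongs along x, 235 mm up, open to the stand's -x, gap 16 mm. At the start the rod's axes are about parallel to the stand's.
- fork (a point): Middle of the fork at prong-top height, axes as the stand; the hung rod's origin is within a few mm of it. The collar sits between lips 5 mm high at the prong ends (x -30 to -35 mm) and a stop 8 mm high (x 30 to 38 mm). The rod leaves and returns raised 15 mm or more, moving along the stand's x, through the open -x end (60 mm and it is clear).
- vault: Fixed white box under a clear acrylic roof. Origin on the table; x -150 to 120, y -170 to 170 mm, deck top 60 mm up; front is -x, facing the robot's right. Roof plate x -115 to 120, y -170 to 170, 200 to 205 mm up; posts 12 mm thick at x -105 and 110, y -160 and 160. Open front: the rod must lean, its top out to the front (-x), some 30 deg from vertical for the bolt, 42 for the cover handle.
- bolt_knob (a point): Middle of the bolt's upright round pin, 14 mm thick, from 71 to 111 mm above the table, on a flat steel bolt that lies on the deck along the vault's x. Shut, the pin is at vault x -85, y 3 mm. Staple and guides round the bolt are at most 77 mm above the table. Axes as the vault.
- bolt (a joint): How far the bolt is drawn towards the vault's front (-x), m: 0 shut, 0.045 fully drawn; at first 0 to 0.006. Friction about 1.3 N plus 6 N per m/s; stays where left. Shut, its nose blocks the cover; drawn over 0.040, the cover is free.
- cover_tab (a point): Middle of the flat upright handle of the dark steel sliding cover: 30 along vault x, 8 along y, from 66 to 106 mm above the table; shut, it is at vault x -35, y 75 mm. Cover plate: 140 (vault x -50 to 90) x 120 mm, its top 66 mm above the table. Axes as the vault.
- cover (a joint): How far the cover has slid towards the vault's -y, m: 0 closed to 0.10 fully open. Friction as the bolt; stays where left.
- reagent_bottle: Clear glass reagent bottle, blue cap, 72 mm wide, 170 mm tall; bystander. Origin: centre of its underside.
- jar_left: Small glass jar, 28 mm wide, 50 mm tall, standing on the vault's deck near its front +y post; bystander. Origin: centre of its underside.
- jar_right: Small glass jar, 28 mm wide, 50 mm tall, standing on the vault's deck near its front -y post; bystander. Origin: centre of its underside.
- beaker: Open glass beaker, 70 mm wide, 90 mm tall; bystander. Origin: centre of its underside.
- tip_box: Open white divided box, 110 x 75 x 45 mm; bystander. Origin: centre of its underside.
- wash_bottle: White plastic bottle, blue cap, 60 mm wide, 150 mm tall, behind the vault; bystander. Origin: centre of its underside.
- buffer_bottle: Clear glass bottle, blue cap, 72 mm wide, 160 mm tall, behind the vault; bystander. Origin: centre of its underside.
Not all that is in view belongs to the job. Leave any blue look-alike of the stand alone.

How it is judged:
On the way, in this order (a step that is already met when the one before it is completed fails the run):
1. the hooked rod is out of its fork (distance between hook_rod and fork above 0.05 m), for 0.2 s.
2. the bolt is drawn by at least 40 of its 45 mm with the rod, the cover still shut (value of joint bolt above 0.04 m and value of joint cover below 0.012 m and distance between elbow and bolt_knob below 0.06 m), for 0.1 s.
3. the cover is slid open by at least 90 of its 100 mm with the rod (value of joint bolt above 0.04 m and value of joint cover above 0.09 m and distance between elbow and cover_tab below 0.08 m), for 0.1 s.
At the end, for the whole second after the job is handed in: The bolt is drawn by over 40 mm and the cover is open by over 90 mm; the rod hangs at rest in its fork, its origin within 14 mm sideways and 6 mm in height of the fork's middle, upright within 0.1 rad (value of joint bolt above 0.04 m and value of joint cover above 0.09 m and horizontal distance between hook_rod and fork below 0.014 m and z of hook_rod in the frame of fork between -0.006 and 0.006 m and angle between hook_rod's own z axis and vertical below 0.1 rad and linear speed of hook_rod below 0.02 m/s); the robot touches nothing.
It fails at once if the gripper goes under the roof (grasp point behind the roof's front edge and below the roof) (x of the grasp point in the frame of vault between -0.115 and 0.12 m and y of the grasp point in the frame of vault between -0.17 and 0.17 m and height (world z) of the grasp point below 0.2 m).
It fails at once if the gripper's grasp point comes within 80 mm of the bolt's pin or the cover's handle (distance between the grasp point and bolt_knob below 0.08 m or distance between the grasp point and cover_tab below 0.08 m).
It fails at once if a bottle, jar, beaker or box is moved by over 30 mm or tipped over by over 0.5 rad (distance of any of reagent_bottle, jar_left, jar_right, beaker, tip_box, wash_bottle, buffer_bottle from where it was at the start of the episode above 0.03 m or angle between any of reagent_bottle, jar_left, jar_right, beaker, tip_box, wash_bottle, buffer_bottle's own z axis and vertical above 0.5 rad).
It also fails if it takes over 67 s, if anything falls off the work surface, if the arm or the gripper's body presses on something with over 40 N, if the wrist force passes 120 N, or if a joint passes its speed limit or range.

### The arm

A 6-joint arm with a two-finger parallel gripper is mounted at the origin on the work surface. World frame = base frame: x ahead of the robot, y to its left, z up, the work surface at z = 0. Lengths are in m, angles in rad, forces in N, time in s.
With the tool pointing down it reaches from about 0.3 to 0.875 m from the base axis. Payload 6.4 kg.
Tool frame: the origin (TCP) lies between the finger pads; the fingertips stand 11 mm ahead of it and the grasp point (between the pads) lies 8 mm behind it; z points along the fingers, x is the direction in which the jaws open and shut, and the axes are right-handed (so a half turn about z gives the same grasp; the last joint's range is limited). The gripper opens to 88 mm and grips with 3 to 60 N. Pads are 18 mm wide; open, the fingers measure 123 mm over their backs; the gripper's body (75 mm by 187 mm) begins 45 mm behind the grasp point.
Start: joints at [1.131, 0.181, 1.607, -0, 1.354, -0.206], TCP at [0.133, 0.559, 0.25] pointing down, gripper open.
Joint ranges: [-2.99, 2.99], [-0.89, 2.07], [0.3, 2.58], [-1.14, 4.28], [0, 2.63], [-3.12, 3.12]. Speed limits (rad/s): [2.57, 2.57, 3.01, 3.14, 3.14, 3.14].

### API

Orientations are given as a unit quaternion [x, y, z, w].
In Python, from cell import robot, capture, get_calibration, ticket gives the robot as it stands.
- The arm moves only by the tool apply_moves, never from a script. Its argument "series" is a list of rows, each a list of 7 numbers: the shift along the tool's x, y, z in units of 40 mm (1.0 is 40 mm), then the turn, a rotation vector about the tool's x, y, z in units of 6 degrees (1.0 is 6 degrees), then the finger opening in mm, from 0 to 88.1. In form: [[x, y, z, rx, ry, rz, hand], ...]. A call has 1 to 8 rows; each row is the pose to reach, as a shift and turn from the pose commanded when the call began, along the tool's axes at that moment; what a row does not reach only later rows make up. A row lasts 1/10 s, in which the tool goes at most 50 mm and 8.59 degrees, less where a joint would pass 70% of its speed; a pose out of reach is approached as far as the arm can. A call with a gripper value outside its range is refused whole. The fingers move at their own pace and stop on an object; "newtons" is the grip in N (left out, the last holds). Time passes only in rows, so rows that repeat a pose let the fingers close. It gives the time, the measured TCP pose, the force and the opening at its end, in the units of the state.
- robot.observe(): the state, without advancing time (a new reading comes with each control period).
- capture(name): name is "side" or "top" or "wrist"; returns the picture (400x640x3 uint8, red, green, blue); there is no depth.
- get_calibration(name): a dict with "fx", "fy", "cx", "cy" (pixels), "camera_from_world" (4x4, takes a point from world to camera coordinates); the wrist camera has in their place "mount" (4x4, takes a point from camera to tool coordinates, whose origin is the TCP and whose axes are the tool frame's). Camera axes: x right, y down, z forward; pixel columns grow to the right and rows downward; lengths in m; the calibration is good to about 2 mm. A picture is of the moment at which its call begins: read the wrist's pose just before it. get_calibration takes no time and is no camera call.
- ticket.job_done(): hands the job in, once; it reports no verdict.
The state is a dict: "t": time; "joint_positions": joint angles; "joint_vel": joint speeds; "joint_efforts": joint torques, N m; "tool_pos": TCP position; "tcp_rot": TCP orientation; "contact_force": force on the tool from outside, world axes, zero at the start; "ft_torque": the same for the moment, N m; "width": opening from 0.0 (shut) to 1.0 (fully open).
Only numpy, scipy, OpenCV 4.12 (cv2) and the standard library are available. Lean on these libraries where they do the work, as an engineer would, in place of code of your own. Each camera call takes 0.05 s, during which the arm holds its last target. There are 200 camera calls.

## Working session

There is one attempt and no reset: what is moved stays moved. The work goes in short steps, Python scripts to look and compute and a tool call to move; the robot and the scene stay as the last step left them, time stands still between calls to the robot, and variables do not carry over. Pictures are saved under pics/ and viewed, about 8 in all and at most 12, crops included, and the job is handed in when it is done.

Besides the shell and the picture viewer there is one more tool, called after "Emit:" by a JSON object that holds its "method" and its "body". apply_moves: Moves the arm, as the interface text tells. Its arguments: {"type":"object","properties":{"series":{"type":"array","items":{"type":"array","items":{"type":"number"}}},"newtons":{"type":"number"}},"required":["series"]}

```bash
ls; mkdir -p pics
python3 - <<'E'
from cell import robot,capture,get_calibration
import cv2,numpy as np
np.set_printoptions(precision=4,suppress=True)
for n in("side","top"):
    im=capture(n);cv2.imwrite(f"pics/{n}0.png",im[:,:,::-1])
    c=get_calibration(n);print(n,c["fx"],c["fy"],c["cx"],c["cy"]);print(np.array(c["camera_from_world"]))
print(get_calibration("wrist"));print(robot.observe())
E
```

```text
pics
side 455.60762506032444 455.60762506032444 320.20005573400925 190.27396049504162
[[ 0.5003 -0.8658 -0.0032 -0.2139]
 [-0.7393 -0.4253 -0.5221  0.4249]
 [ 0.4507  0.2636 -0.8529  1.0843]
 [ 0.      0.      0.      1.    ]]
top 380.9250333926716 380.9250333926716 317.21740639686703 201.16570683527218
[[ 0.0082 -0.9999 -0.0134  0.0142]
 [-0.9918 -0.0065 -0.1278  0.4898]
 [ 0.1277  0.0143 -0.9917  1.3506]
 [ 0.      0.      0.      1.    ]]
{'fx': 337.4624204842526, 'fy': 337.4624204842526, 'cx': 323.05945765075944, 'cy': 200.82494909200096, 'mount': array([[ 1.    , -0.0005, -0.    , -0.0008],
       [ 0.0005,  0.9569,  0.2904, -0.0749],
       [-0.0001, -0.2904,  0.9569, -0.134 ],
       [ 0.    ,  0.    ,  0.    ,  1.    ]])}
{'t': 0.1, 'joint_positions': array([ 1.1307,  0.1815,  1.6079,  0.    ,  1.3538, -0.2063]), 'joint_vel': array([-0.0015, -0.0024, -0.002 ,  0.0013, -0.0013, -0.0006]), 'joint_efforts': array([ -0.0001, -43.4829, -34.2693,   0.0703,   0.034 ,  -0.    ]), 'tool_pos': array([0.133 , 0.559 , 0.2489]), 'tcp_rot': array([ 0.7848,  0.6198, -0.0007,  0.0003]), 'contact_force': array([ 0.2225,  0.1286, -0.5488]), 'ft_torque': array([-0.0072, -0.012 , -0.0235]), 'width': 0.9983982663372811}
```

View pics/side0.png

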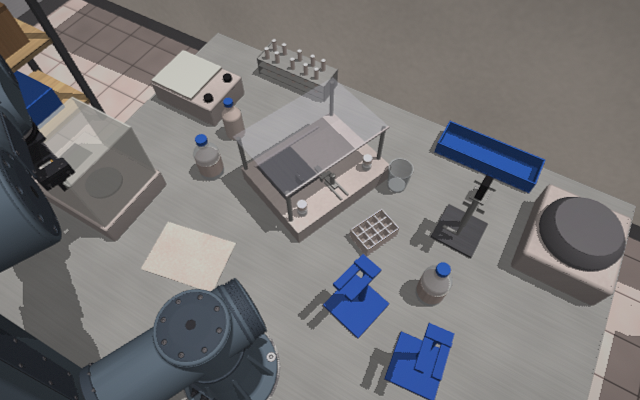

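View pics/top0.png

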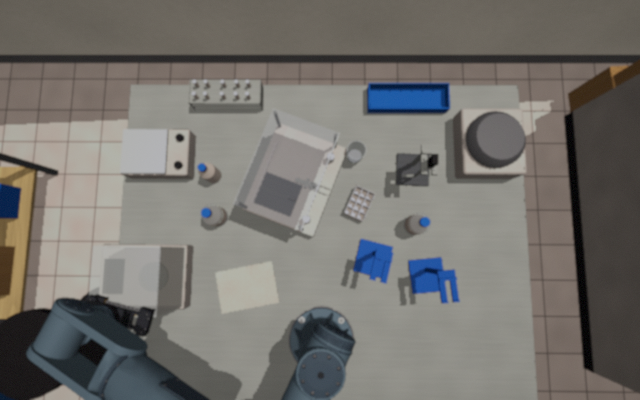

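Run:
```python
import cv2,numpy as np
s=cv2.imread("pics/side0.png");t=cv2.imread("pics/top0.png")
def cr(i,x,y,w,h): return cv2.resize(i[y:y+h,x:x+w],(400,300),interpolation=cv2.INTER_CUBIC)
a=np.vstack([np.hstack([cr(s,235,100,160,120),cr(s,415,140,120,90+30-30)]),np.hstack([cr(t,230,110,160,120),cr(t,385,125,80,60)])])
cv2.imwrite("pics/c1.png",a)
```

```text
(no output)
```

View pics/c1.png

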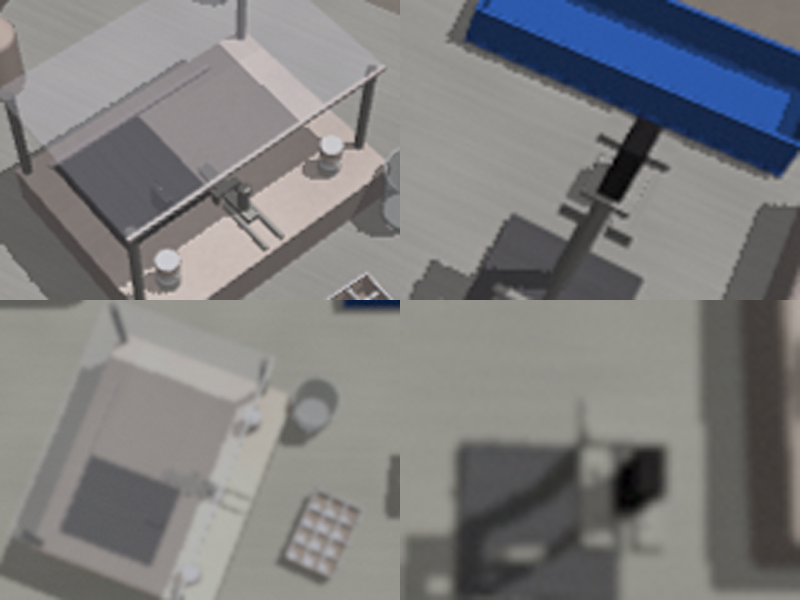

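```bash
cat > h.py <<'E'
import cv2,numpy as np
from scipy.spatial.transform import Rotation as Ro
from cell import robot,capture,get_calibration
np.set_printoptions(precision=4,suppress=True)
def cam(n,st=None):
    c=get_calibration(n);K=np.array([[c["fx"],0,c["cx"]],[0,c["fy"],c["cy"]],[0,0,1.]])
    if n=="wrist":
        T=np.eye(4);T[:3,:3]=Ro.from_quat(st["tcp_rot"]).as_matrix();T[:3,3]=st["tool_pos"]
        M=np.linalg.inv(T@np.array(c["mount"]))
    else: M=np.array(c["camera_from_world"])
    return K,M
def ray(C,u,v):
    K,M=C;d=M[:3,:3].T@np.linalg.solve(K,[u,v,1.]);return -M[:3,:3].T@M[:3,3],d/np.linalg.norm(d)
def plane(C,u,v,z):
    o,d=ray(C,u,v);return o+d*(z-o[2])/d[2]
def tri(rs):
    A=0;b=0
    for o,d in rs:
        P=np.eye(3)-np.outer(d,d);A=A+P;b=b+P@o
    p=np.linalg.solve(A,b);return p,[np.linalg.norm(np.cross(p-o,d)) for o,d in rs]
def proj(C,p):
    K,M=C;q=K@(M[:3,:3]@p+M[:3,3]);return q[:2]/q[2]
def shot(n,f):
    st=robot.observe() if n=="wrist" else None
    im=capture(n);cv2.imwrite(f"pics/{f}.png",im[:,:,::-1]);
    np.save(f"pics/{f}.npy",np.r_[st["tool_pos"],st["tcp_rot"]] if st else np.zeros(7))
    return st
def load(f):
    a=np.load(f"pics/{f}.npy");return cam("wrist",dict(tool_pos=a[:3],tcp_rot=a[3:]))
def step(p,R):
    "move numbers from the present pose to position p, orientation matrix R"
    s=robot.observe();R0=Ro.from_quat(s["tcp_rot"])
    print("shift",R0.inv().apply(np.array(p)-s["tool_pos"])/.04,"turn",np.degrees((R0.inv()*Ro.from_matrix(R)).as_rotvec())/6)
E
python3 - <<'E'
from h import *
S,T=cam("side"),cam("top")
s=cv2.imread("pics/side0.png");t=cv2.imread("pics/top0.png")
def blk(i,x0,y0,x1,y1):
    g=i[y0:y1,x0:x1].max(2);ys,xs=np.where(g<30);return xs.mean()+x0,ys.mean()+y0,len(xs)
a=blk(s,470,165,500,205);b=blk(t,425,145,442,172);print(a,b)
print("grip",tri([ray(S,*a[:2]),ray(T,*b[:2])]))
# vault deck corners (top view crop scale 2.5 off 230,110 ; side crop scale 2.5 off 235,100)
tt=lambda x,y:(230+x/2.5,110+(y-300)/2.5); ss=lambda x,y:(235+x/2.5,100+y/2.5)
print("deck front far corner",plane(T,*tt(290,390),.06),plane(S,*ss(388,158),.06))
print("pin top side/top",plane(S,*ss(240,183),.111),plane(T,*tt(212,483),.111))
print("roof front corners side",plane(S,*ss(383,67),.205),plane(S,*ss(133,240),.205))
print("jars top side",plane(S,*ss(167,258),.11),plane(S,*ss(331,145),.11))
print("plate top corners", [plane(T,385+(x-400)/5,125+(y-300)/5,.012) for x,y in((462,445),(618,445),(618,600))])
print("cover front corner top",[plane(T,*tt(x,y),.066) for x,y in((93,458),(180,490),(62,530),(153,565))])
E
```

```text
(np.float64(481.0), np.float64(190.8695652173913), 115) (np.float64(430.45454545454544), np.float64(161.97727272727272), 44)
grip (array([ 0.5853, -0.3334,  0.2538]), [np.float64(0.0015380262042443717), np.float64(0.0015380262042443526)])
deck front far corner [ 0.6878 -0.0851  0.06  ] [ 0.6872 -0.0845  0.06  ]
pin top side/top [0.5413 0.0314 0.111 ] [0.5417 0.0255 0.111 ]
roof front corners side [ 0.6899 -0.0569  0.205 ] [0.3774 0.0591 0.205 ]
jars top side [0.4215 0.0518 0.11  ] [ 0.6368 -0.0313  0.11  ]
plate top corners [array([ 0.6714, -0.2795,  0.012 ]), array([ 0.672 , -0.3954,  0.012 ]), array([ 0.5549, -0.392 ,  0.012 ])]
cover front corner top [array([0.5849, 0.1971, 0.066 ]), array([0.5392, 0.0719, 0.066 ]), array([0.4808, 0.2385, 0.066 ]), array([0.4319, 0.1085, 0.066 ])]
```

Emit:
{"method": "apply_moves", "body": {"series": [[0, 0, -5, 0, 0, 0, 88], [0, 0, -5, 0, 0, 0, 88], [0, 0, -5, 0, 0, 0, 88], [0, 0, -5, 0, 0, 0, 88], [-7, 9, -5, 0, 0, 6, 88], [-7, 9, -5, 0, 0, 6, 88], [-7, 9, -5, 0, 0, 6, 88], [-7, 9, -5, 0, 0, 6, 88]]}}

```text
t: 0.9
tool_pos: [0.2588, 0.4018, 0.4494]
tcp_rot: [0.934, 0.358, -0.0, 0.0]
contact_force: [0.5, 1.7, 0.0]
width: 1.003
```

```bash
cat >> h.py <<'E'
def down(yaw):
    "tool pointing down, tool x at yaw (deg)"
    return (Ro.from_euler("z",yaw,degrees=True)*Ro.from_euler("x",180,degrees=True)).as_matrix()
def plan(wps,cur=None):
    if cur is None:
        s=robot.observe();cur=(s["tool_pos"],Ro.from_quat(s["tcp_rot"]).as_matrix());print("at",s["t"],s["tool_pos"],"q",s["joint_positions"],"w",s["width"],"F",s["contact_force"])
    for p,R in wps:
        p0,R0=cur;tv=Ro.from_matrix(R0.T@R).as_rotvec(degrees=True)
        d=R0.T@(np.array(p)-p0);print(np.r_[d/.04,tv/6].round(2).tolist(),"rows",round(max(np.linalg.norm(d)/.05,np.linalg.norm(tv)/8.59),1));cur=(np.array(p),R)
E
python3 - <<'E'
from h import *
plan([((.42,.1,.45),down(-10)),((.52,-.335,.43),down(-90))])
E
```

```text
at 0.9 [0.2588 0.4018 0.4494] q [ 0.7495 -0.1333  1.5354 -0.0001  1.7399  0.0177] w 1.0026326122569629 F [0.5481 1.715  0.0312]
[-2.04, 8.31, -0.01, 0.0, 0.0, 8.65] rows 6.8
[4.35, 10.28, 0.5, 0.0, -0.0, 13.33] rows 9.3
```

Emit:
{"method": "apply_moves", "body": {"series": [[-2, 8.3, 0, 0, 0, 8.65, 88], [-2, 8.3, 0, 0, 0, 8.65, 88], [-2, 8.3, 0, 0, 0, 8.65, 88], [-2, 8.3, 0, 0, 0, 8.65, 88], [-2, 8.3, 0, 0, 0, 8.65, 88], [-2, 8.3, 0, 0, 0, 8.65, 88], [-2, 8.3, 0, 0, 0, 8.65, 88]]}}

```text
t: 1.6
tool_pos: [0.4228, 0.1013, 0.4494]
tcp_rot: [0.996, -0.087, -0.0, 0.0]
contact_force: [-0.1, 0.1, -0.4]
width: 1.001
```

Emit:
{"method": "apply_moves", "body": {"series": [[4.35, 10.3, 0.5, 0, 0, 13.33, 88], [4.35, 10.3, 0.5, 0, 0, 13.33, 88], [4.35, 10.3, 0.5, 0, 0, 13.33, 88], [4.35, 10.3, 0.5, 0, 0, 13.33, 88], [4.35, 10.3, 0.5, 0, 0, 13.33, 88], [4.35, 10.3, 0.5, 0, 0, 13.33, 88], [4.35, 10.3, 0.5, 0, 0, 13.33, 88], [4.35, 10.3, 0.5, 0, 0, 13.33, 88]]}}

```text
t: 2.4
tool_pos: [0.5136, -0.2873, 0.4312]
tcp_rot: [0.773, -0.635, -0.0, -0.0]
contact_force: [1.1, -0.5, 0.4]
width: 1.002
```

Run:
```python
from h import *
st=shot("wrist","w1");plan([((.52,-.335,.43),down(-90))]);C=load("w1")
print(proj(C,np.array([.585,-.335,.235])))
```

```text
at 2.45 [ 0.5137 -0.2941  0.4282] q [-0.7189  0.1365  1.3058 -0.0029  1.7013  0.669 ] w 1.0019022135087736 F [-4.5814 -1.6529 -3.0816]
[1.03, 0.03, -0.04, 0.03, -0.01, 1.74] rows 1.2
[386.369  113.9136]
```

View pics/w1.png

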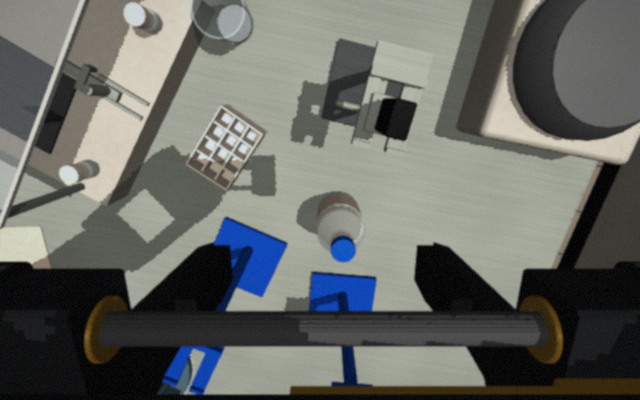

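Emit:
{"method": "apply_moves", "body": {"series": [[1, 0, 1, 0, 0, 1.74, 88], [1, 0, 1, 0, 0, 1.74, 88], [1, 0, 1, 0, 0, 1.74, 88], [1, 0, 1, 0, 0, 1.74, 88], [1, 0, 1, 0, 0, 1.74, 88]]}}

```text
t: 2.95
tool_pos: [0.5221, -0.3234, 0.3939]
tcp_rot: [0.715, -0.699, 0.001, -0.0]
contact_force: [0.6, 0.5, 0.7]
width: 0.999
```

Run:
```python
from h import *
st=shot("wrist","w2");plan([]);print(st["joint_vel"])
i=cv2.imread("pics/w2.png");cv2.imwrite("pics/w2c.png",cv2.resize(i[0:200,220:470],(750,600),interpolation=cv2.INTER_CUBIC))
```

```text
at 3.0 [ 0.5221 -0.3235  0.3939] q [-0.7478  0.1899  1.311   0.0001  1.6378  0.8009] w 0.9974663458634616 F [ 0.5754 -0.8296  0.9504]
[ 0.0025 -0.0039 -0.0005 -0.0012 -0.005   0.006 ]
```

View pics/w2c.png

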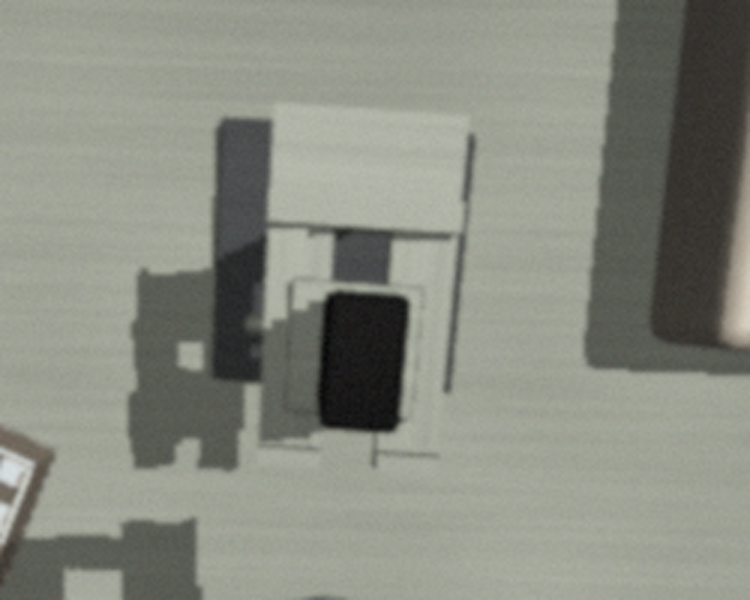

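Run:
```python
from h import *
C=load("w2");f=lambda x,y,z:plane(C,220+(x+.5)/3-.5,(y+.5)/3-.5,z)
print("collar",[f(x,y,.241)[:2] for x,y in((293,280),(424,288),(415,418),(287,412))])
print("block top",[f(x,y,.243)[:2] for x,y in((272,104),(470,118),(462,234),(268,222))])
print("tips",[f(x,y,.24)[:2] for x,y in((261,447),(437,456))])
g=cv2.imread("pics/w2.png").max(2);m=(g[80:150,320:365]<32).astype(np.uint8)
c=max(cv2.findContours(m,cv2.RETR_EXTERNAL,cv2.CHAIN_APPROX_NONE)[0],key=cv2.contourArea);r=cv2.minAreaRect(c);b=cv2.boxPoints(r)+[320,80]
print("grip px",b);P=np.array([plane(C,*q,.301)[:2] for q in b]);print("grip top",P,P.mean(0),np.linalg.norm(P-np.roll(P,1,0),axis=1))
T=cam("top");print("reagent cap",plane(T,424,222,.17))
```

```text
collar [array([ 0.6016, -0.318 ]), array([ 0.6003, -0.3535]), array([ 0.5654, -0.3529]), array([ 0.5663, -0.3169])]
block top [array([ 0.6444, -0.3119]), array([ 0.6422, -0.3629]), array([ 0.6141, -0.3626]), array([ 0.616 , -0.3112])]
tips [array([ 0.5562, -0.3097]), array([ 0.5548, -0.3598])]
grip px [[325.3176 140.8706]
 [328.6529  97.5118]
 [354.6529  99.5118]
 [351.3176 142.8706]]
grip top [[ 0.5703 -0.3248]
 [ 0.5979 -0.3262]
 [ 0.5971 -0.343 ]
 [ 0.5693 -0.3422]] [ 0.5836 -0.334 ] [0.0174 0.0277 0.0168 0.0278]
reagent cap [ 0.4063 -0.3294  0.17  ]
```

Run:
```python
from h import *
R=down(-92.1);plan([((.5835,-.335,.36),R),((.5835,-.335,.258),R)])
```

```text
at 3.0 [ 0.5221 -0.3235  0.3939] q [-0.7478  0.1899  1.311   0.0001  1.6378  0.8009] w 0.9974663458634616 F [ 0.5754 -0.8296  0.9504]
[0.32, -1.53, 0.85, -0.02, -0.02, 0.56] rows 1.4
[0.0, -0.0, 2.55, 0.0, 0.0, 0.0] rows 2.0
```

Emit:
{"method": "apply_moves", "body": {"series": [[0.32, -1.53, 0.85, 0, 0, 0.56, 88], [0.32, -1.53, 0.85, 0, 0, 0.56, 88], [0.32, -1.53, 0.85, 0, 0, 0.56, 88], [0.32, -1.53, 0.85, 0, 0, 0.56, 88]]}}

```text
t: 3.4
tool_pos: [0.5831, -0.3353, 0.3587]
tcp_rot: [-0.694, 0.72, -0.0, -0.0]
contact_force: [0.2, 0.7, 0.2]
width: 0.999
```

Emit:
{"method": "apply_moves", "body": {"series": [[0, 0, 0.8, 0, 0, 0, 60], [0, 0, 1.6, 0, 0, 0, 60], [0, 0, 2.2, 0, 0, 0, 60], [0, 0, 2.55, 0, 0, 0, 60], [0, 0, 2.55, 0, 0, 0, 60], [0, 0, 2.55, 0, 0, 0, 60]]}}

```text
t: 4.0
tool_pos: [0.5834, -0.3365, 0.2579]
tcp_rot: [-0.693, 0.721, -0.001, 0.0]
contact_force: [0.5, -0.7, 0.2]
width: 0.683
```

Run:
```python
from h import *
R=down(-92.1);plan([((.5835,-.335,.258),R)])
```

```text
at 4.0 [ 0.5834 -0.3365  0.2579] q [-0.699   0.3887  1.3303 -0.      1.4201  0.9107] w 0.6829922142440809 F [ 0.497  -0.6772  0.2325]
[-0.04, -0.0, -0.0, -0.02, -0.01, -0.02] rows 0.0
```

Close with 60 N, then lift 30 mm.

Emit:
{"method": "apply_moves", "body": {"series": [[0, 0, 0, 0, 0, 0, 10], [0, 0, 0, 0, 0, 0, 10], [0, 0, 0, 0, 0, 0, 10], [0, 0, 0, 0, 0, 0, 10], [0, 0, 0, 0, 0, 0, 10], [0, 0, 0, 0, 0, 0, 10], [0, 0, 0, 0, 0, 0, 10], [0, 0, 0, 0, 0, 0, 10]], "newtons": 60}}

```text
t: 4.8
tool_pos: [0.5831, -0.3359, 0.2559]
tcp_rot: [-0.693, 0.721, 0.0, 0.0]
contact_force: [0.1, 2.1, 0.9]
width: 0.198
```

Run:
```python
from h import *
plan([])
```

```text
at 4.8 [ 0.5831 -0.3359  0.2559] q [-0.6987  0.3907  1.3316  0.0001  1.4193  0.9109] w 0.19796339181295003 F [0.0852 2.0993 0.9388]
```

Emit:
{"method": "apply_moves", "body": {"series": [[0, 0, -0.4, 0, 0, 0, 10], [0, 0, -0.75, 0, 0, 0, 10], [0, 0, -0.75, 0, 0, 0, 10], [0, 0.6, -0.75, 0, 0, 0, 10], [0, 1.2, -0.75, 0, 0, 0, 10], [0, 1.8, -0.75, 0, 0, 0, 10], [0, 2.25, -0.75, 0, 0, 0, 10], [0, 2.25, -0.75, 0, 0, 0, 10]]}}

```text
t: 5.6
tool_pos: [0.4917, -0.3327, 0.2864]
tcp_rot: [-0.693, 0.721, -0.0, -0.0]
contact_force: [0.1, 0.1, -1.4]
width: 0.201
```

Emit:
{"method": "apply_moves", "body": {"series": [[0, 0, -1, 0, 0, 0, 10], [0, 0, -2, 0, 0, 0, 10], [0, 0, -3, 0, 0, 0, 10], [0, 0, -4, 0, 0, 0, 10], [0, 0, -4.5, 0, 0, 0, 10], [0, 0, -4.5, 0, 0, 0, 10]]}}

```text
t: 6.2
tool_pos: [0.4945, -0.3332, 0.4703]
tcp_rot: [-0.693, 0.721, -0.004, 0.0]
contact_force: [-0.2, 0.0, -1.5]
width: 0.201
```

Run:
```python
from h import *
plan([]);shot("wrist","w3");shot("side","s3")
a=cv2.imread("pics/s3.png");b=cv2.imread("pics/w3.png")
cv2.imwrite("pics/s3c.png",np.hstack([cv2.resize(a[60:260,230:530],(600,400)),cv2.resize(b[:,:],(0,0),fx=.3,fy=.3)[:100,:].copy().repeat(4,0)[:400,:200]]))
```

```text
at 6.2 [ 0.4945 -0.3332  0.4703] q [-0.7918  0.1399  1.2212  0.0003  1.7724  0.8175] w 0.20134527268783742 F [-0.1921  0.0057 -1.4867]
```

View pics/w3.png

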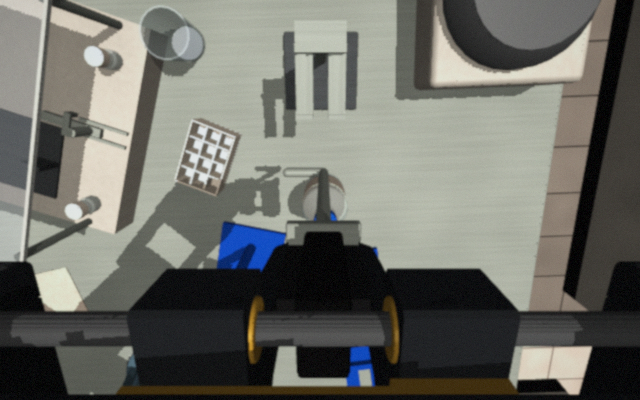

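Run:
```python
from h import *
from scipy.optimize import least_squares
S,T=cam("side"),cam("top")
tt=lambda x,y:np.array((230+(x+.5)/2.5-.5,110+(y-300+.5)/2.5-.5)); ss=lambda x,y:np.array((235+(x+.5)/2.5-.5,100+(y+.5)/2.5-.5))
L=[(S,ss(383,67),(-.115,-.17,.205)),(S,ss(133,240),(-.115,.17,.205)),(S,ss(388,158),(-.15,-.17,.06)),(T,tt(290,390),(-.15,-.17,.06)),
(T,tt(93,458),(.09,.015,.066)),(T,tt(180,490),(-.05,.015,.066)),(T,tt(62,530),(.09,.135,.066)),(T,tt(153,565),(-.05,.135,.066)),
(S,ss(140,118),(.09,.015,.066)),(S,ss(55,165),(.09,.135,.066)),(S,ss(240,183),(-.085,.003,.111))]
def W(p,q):
    c,s=np.cos(p[2]),np.sin(p[2]);return np.array([p[0]+c*q[0]-s*q[1],p[1]+s*q[0]+c*q[1],q[2]])
f=lambda p:np.concatenate([proj(C,W(p,q))-u for C,u,q in L])
r=least_squares(f,[.572,.109,1.213],loss="soft_l1");print(r.x,np.degrees(r.x[2]));print(f(r.x).reshape(-1,2))
C=load("w3");e=plane(C,322,172,.47-.218)
print("elbow proj expected",proj(C,np.array([.4945,-.3332,.2523])), "w3 pin", proj(C,W(r.x,(-.085,.003,.111))),"handle",proj(C,W(r.x,(-.035,.075,.106))),"deck corner",proj(C,W(r.x,(-.15,-.17,.06))),proj(C,W(r.x,(-.15,.17,.06))))
```

```text
[0.5756 0.1115 1.2288] 70.40587006104897
[[ 0.44   -1.9957]
 [-0.1822  0.2746]
 [ 0.7643  1.058 ]
 [ 0.7785  0.9429]
 [-0.8453 -1.5557]
 [ 1.0022 -1.2067]
 [-0.5893  0.9072]
 [-0.0345  0.3757]
 [-1.7359 -1.4264]
 [-0.5524  1.5514]
 [ 0.4847 -0.6404]]
elbow proj expected [321.3303 173.5806] w3 pin [ 64.38   129.1101] handle [ 28.0134 165.7039] deck corner [146.6529  24.1264] [115.5914 232.3595]
```

Run:
```python
import cv2
i=cv2.imread("pics/w3.png");cv2.imwrite("pics/w3c.png",cv2.resize(i[0:250,0:240],(576,600),interpolation=cv2.INTER_CUBIC))
```

```text
(no output)
```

View pics/w3c.png

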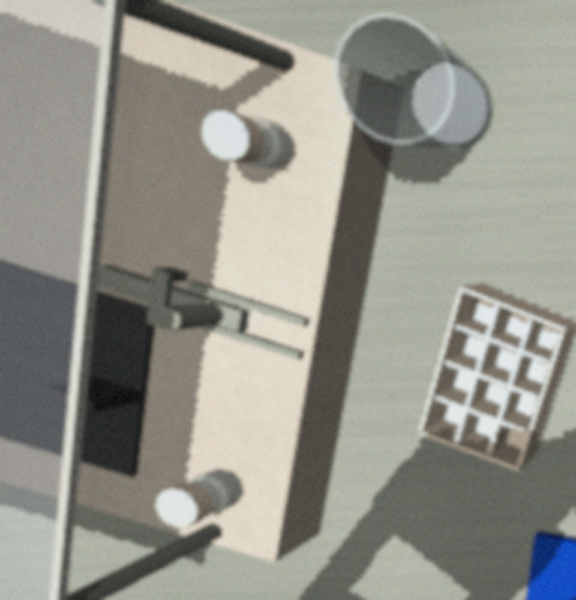

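```bash
cat > fit.py <<'E'
from h import *
from scipy.optimize import least_squares
S,T,C=cam("side"),cam("top"),load("w3")
tt=lambda x,y:np.array((230+(x+.5)/2.5-.5,110+(y-300+.5)/2.5-.5)); ss=lambda x,y:np.array((235+(x+.5)/2.5-.5,100+(y+.5)/2.5-.5));ww=lambda x,y:np.array(((x+.5)/2.4-.5,(y+.5)/2.4-.5))
L=[(S,ss(383,67),(-.115,-.17,.205)),(S,ss(133,240),(-.115,.17,.205)),(S,ss(388,158),(-.15,-.17,.06)),(T,tt(290,390),(-.15,-.17,.06)),
(C,ww(275,558),(-.15,.17,.06)),(C,ww(135,475),(-.05,.135,.066)),(C,ww(152,322),(-.05,.015,.066)),(C,ww(358,75),(-.15,-.17,.06)),(C,ww(320,528),(-.15,.17,0)),(C,ww(291,60),(-.105,-.16,.06)),(C,ww(212,530),(-.105,.16,.06))]
def W(p,q):
    c,s=np.cos(p[2]),np.sin(p[2]);return np.array([p[0]+c*q[0]-s*q[1],p[1]+s*q[0]+c*q[1],q[2]])
f=lambda p:np.concatenate([proj(C,W(p,q))-u for C,u,q in L])
r=least_squares(f,[.572,.109,1.213],loss="soft_l1");print(r.x,np.degrees(r.x[2]));print(f(r.x).reshape(-1,2))
V=lambda P:np.r_[np.array([[np.cos(r.x[2]),np.sin(r.x[2])],[-np.sin(r.x[2]),np.cos(r.x[2])]])@(P[:2]-r.x[:2]),P[2]]
print("pin w3",V(plane(C,*ww(175,320),.111)),"base",V(plane(C,*ww(218,316),.077)),"side",V(plane(S,*ss(240,183),.111)),V(plane(S,*ss(243,207),.077)))
print("tri",V(tri([ray(C,*ww(175,320)),ray(S,*ss(240,183))])[0]))
print("jars",[V(plane(C,*ww(x,y),.11)) for x,y in((226,135),(178,508))])
print("box",plane(C,*ww(495,380),.045),"beaker",plane(C,*ww(450,103),.0))
print("box v",V(plane(C,*ww(495,380),.045)),"beaker v",V(plane(C,*ww(450,103),.0)))
E
python3 fit.py
```

```text
[0.5746 0.1101 1.2101] 69.33129676740627
[[ 1.02   -0.4138]
 [-1.4259  0.4541]
 [ 1.1383  2.713 ]
 [ 1.7324  2.2203]
 [ 0.143   1.5734]
 [-1.3279  1.143 ]
 [-0.4545 -5.2661]
 [ 0.7333 -3.3427]
 [-0.0339  2.1437]
 [-3.4601 -0.7332]
 [ 0.7266  0.3474]]
pin w3 [-0.0952  0.0029  0.111 ] base [-0.0985  0.0024  0.077 ] side [-0.0841  0.0033  0.111 ] [-0.0938  0.0064  0.077 ]
tri [-0.0876  0.0038  0.1078]
jars [array([-0.1096, -0.11  ,  0.11  ]), array([-0.1102,  0.1229,  0.11  ])]
box [ 0.485  -0.1407  0.045 ] beaker [ 0.6686 -0.1205  0.    ]
box v [-0.2663 -0.0047  0.045 ] beaker v [-0.1825 -0.1694  0.    ]
```

```bash
cat >> h.py <<'E'
VP=np.array([.5746,.1101,np.radians(69.6)]);LE=.216
def Wv(q):
    c,s=np.cos(VP[2]),np.sin(VP[2]);return np.array([VP[0]+c*q[0]-s*q[1],VP[1]+s*q[0]+c*q[1],q[2]])
def rod(E,th=42):
    "tool pose that puts the elbow at vault point E, leaning th deg to the front"
    t=np.radians(th);Rv=Ro.from_euler("z",VP[2]).as_matrix()
    z=np.array([np.sin(t),0,-np.cos(t)]);x=np.array([0,-1.,0]);R=Rv@np.c_[x,np.cross(z,x),z]
    return Wv(np.array(E)-LE*z),R
def where():
    s=robot.observe();R=Ro.from_quat(s["tcp_rot"]).as_matrix();c,sn=np.cos(VP[2]),np.sin(VP[2])
    e=s["tool_pos"]+LE*R[:,2]-np.r_[VP[:2],0];print("elbow v",np.array([c*e[0]+sn*e[1],-sn*e[0]+c*e[1],e[2]]),"lean",np.degrees(np.arccos(-R[2,2])))
E
python3 - <<'E'
from h import *
plan([rod((-.199,-.06,.241)),rod((-.065,-.06,.092)),rod((-.065,-.022,.092)),rod((-.115,-.022,.092))])
E
```

```text
at 6.3 [ 0.4936 -0.3325  0.465 ] q [-0.7921  0.1424  1.2285  0.0001  1.7709  0.8173] w 0.19850347965825066 F [ 0.1466  0.2181 -1.7735]
[-2.51, -0.34, 1.59, 6.04, -4.37, -11.4] rows 9.5
[-0.0, 0.0, 5.01, 0.0, 0.0, 0.0] rows 4.0
[-0.95, 0.0, -0.0, 0.0, 0.0, 0.0] rows 0.8
[-0.0, 0.93, -0.84, 0.0, 0.0, 0.0] rows 1.0
```

Emit:
{"method": "apply_moves", "body": {"series": [[-1.2, -0.2, 0, 1.5, -1.1, -2.85, 10], [-1.2, -0.2, 0, 3, -2.2, -5.7, 10], [-1.8, -0.3, 0.8, 4.5, -3.3, -8.5, 10], [-2.5, -0.34, 1.6, 6.04, -4.37, -11.4, 10], [-2.5, -0.34, 1.6, 6.04, -4.37, -11.4, 10], [-2.5, -0.34, 1.6, 6.04, -4.37, -11.4, 10], [-2.5, -0.34, 1.6, 6.04, -4.37, -11.4, 10], [-2.5, -0.34, 1.6, 6.04, -4.37, -11.4, 10]]}}

```text
t: 7.1
tool_pos: [0.5101, -0.2326, 0.3996]
tcp_rot: [0.913, -0.265, 0.054, -0.306]
contact_force: [0.4, -0.9, -1.4]
width: 0.198
```

Run:
```python
from h import *
where();plan([rod((-.199,-.06,.241)),rod((-.065,-.06,.092))])
```

```text
elbow v [-0.2166 -0.0719  0.2254] lean 36.254005564119325
at 7.1 [ 0.5101 -0.2326  0.3996] q [-0.9408  0.1381  1.4717  0.5702  1.8165 -0.3136] w 0.19832321210524498 F [ 0.4388 -0.9129 -1.4148]
[0.02, -0.04, -0.03, 0.92, -0.66, -1.79] rows 1.5
[-0.0, 0.0, 5.01, 0.0, 0.0, 0.0] rows 4.0
```

Emit:
{"method": "apply_moves", "body": {"series": [[0, 0, 0, 0.92, -0.66, -1.79, 10], [0, 0, 0, 0.92, -0.66, -1.79, 10], [0, 0, 0, 0.92, -0.66, -1.79, 10], [0, 0, 0, 0.92, -0.66, -1.79, 10]]}}

```text
t: 7.5
tool_pos: [0.5105, -0.2329, 0.4001]
tcp_rot: [0.919, -0.169, 0.063, -0.351]
contact_force: [-0.5, -0.7, -2.0]
width: 0.199
```

Emit:
{"method": "apply_moves", "body": {"series": [[0, 0, 1, 0, 0, 0, 10], [0, 0, 2, 0, 0, 0, 10], [0, 0, 3, 0, 0, 0, 10], [0, 0, 3, 0, 0, 0, 10], [0, 0, 3, 0, 0, 0, 10]]}}

```text
t: 8.0
tool_pos: [0.5387, -0.1574, 0.3123]
tcp_rot: [0.919, -0.167, 0.064, -0.35]
contact_force: [-0.1, -0.7, -0.7]
width: 0.199
```

Run:
```python
from h import *
where();plan([rod((-.065,-.06,.092)),rod((-.065,-.022,.092))]);shot("wrist","w4");shot("side","s4")
a=cv2.imread("pics/s4.png");b=cv2.imread("pics/w4.png")
cv2.imwrite("pics/c4.png",np.hstack([cv2.resize(a[100:250,240:400],(400,375),interpolation=cv2.INTER_CUBIC),cv2.resize(b[0:300,160:480],(400,375),interpolation=cv2.INTER_CUBIC)]))
```

```text
elbow v [-0.1195 -0.0601  0.151 ] lean 41.70617612295316
at 8.0 [ 0.5387 -0.1574  0.3123] q [-0.8382  0.2072  1.6042  0.637   1.691  -0.5192] w 0.1994575130611338 F [-0.1137 -0.6595 -0.6988]
[0.01, -0.01, 2.01, 0.05, -0.02, -0.02] rows 1.6
[-0.95, 0.0, -0.0, 0.0, 0.0, 0.0] rows 0.8
```

View pics/c4.png

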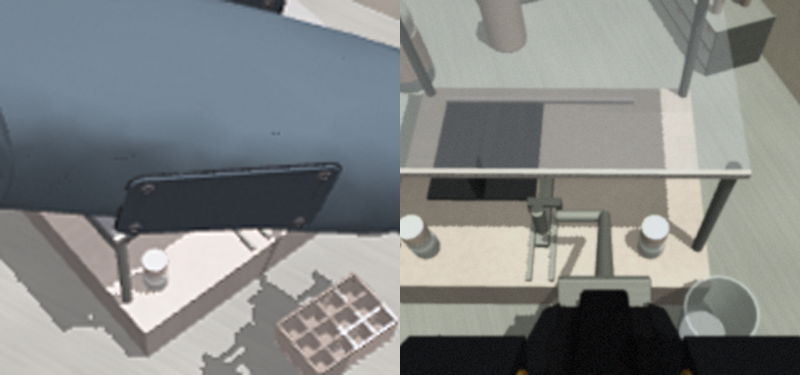

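Run:
```python
from h import *
C=load("w4");k=lambda q:(proj(C,Wv(np.array(q)))-[160,0])*1.25
for n,q in dict(elbow=(-.1195,-.06,.151),foot=(-.1195,-.017,.151),pintop=(-.089,.003,.111),pinbase=(-.089,.003,.077),roofR=(-.115,-.17,.205),deckR=(-.15,-.17,.06),postR=(-.105,-.16,.06),covR=(-.05,.015,.066),covL=(-.05,.135,.066),tabtop=(-.035,.075,.106)).items(): print(n,k(q))
b=cv2.imread("pics/w4.png");cv2.imwrite("pics/w4c.png",cv2.resize(b[120:220,170:370],(800,400),interpolation=cv2.INTER_CUBIC))
```

```text
elbow [203.2891 214.2499]
foot [152.4776 214.4068]
pintop [137.7716 207.6213]
pinbase [142.423  224.4867]
roofR [352.8124 171.775 ]
deckR [312.1184 285.0503]
postR [297.9087 245.0148]
covR [134.8515 198.0216]
covL [ 25.4945 198.3511]
tabtop [ 71.5869 164.8974]
```

View pics/w4c.png

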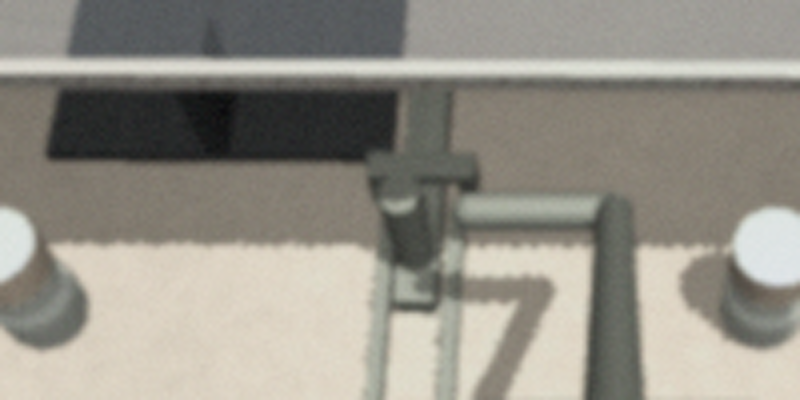

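Emit:
{"method": "apply_moves", "body": {"series": [[0.1, 0, 0.7, 0, 0, 0, 10], [0.1, 0, 1.4, 0, 0, 0, 10], [0.1, 0, 2, 0, 0, 0, 10], [0.1, 0, 2, 0, 0, 0, 10], [0, 0, 2, 0, 0, 0, 10], [-0.4, 0, 2, 0, 0, 0, 10], [-0.95, 0, 2, 0, 0, 0, 10], [-0.95, 0, 2, 0, 0, 0, 10]]}}

```text
t: 8.9
tool_pos: [0.521, -0.0961, 0.2541]
tcp_rot: [0.92, -0.167, 0.065, -0.35]
contact_force: [0.6, 0.1, -1.2]
width: 0.199
```

Run:
```python
from h import *
where();plan([rod((-.080,-.022,.092)),rod((-.122,-.022,.092))])
```

```text
elbow v [-0.0684 -0.0228  0.0927] lean 41.66538807825115
at 8.9 [ 0.521  -0.0961  0.2541] q [-0.7847  0.1613  1.7831  0.6521  1.551  -0.5585] w 0.19935742796263534 F [ 0.6327  0.097  -1.2137]
[0.01, 0.26, -0.18, 0.06, -0.05, -0.02] rows 0.3
[-0.0, 0.78, -0.7, 0.0, 0.0, 0.0] rows 0.8
```

Emit:
{"method": "apply_moves", "body": {"series": [[0, 0.13, -0.12, 0, 0, 0, 10], [0, 0.26, -0.23, 0, 0, 0, 10], [0, 0.39, -0.35, 0, 0, 0, 10], [0, 0.52, -0.47, 0, 0, 0, 10], [0, 0.65, -0.59, 0, 0, 0, 10], [0, 0.78, -0.7, 0, 0, 0, 10], [0, 0.78, -0.7, 0, 0, 0, 10], [0, 0.78, -0.7, 0, 0, 0, 10]]}}

```text
t: 9.7
tool_pos: [0.5071, -0.1348, 0.2523]
tcp_rot: [0.919, -0.167, 0.064, -0.35]
contact_force: [0.2, -0.7, -1.4]
width: 0.2
```

Run:
```python
from h import *
where();plan([]);shot("wrist","w5")
b=cv2.imread("pics/w5.png");cv2.imwrite("pics/w5c.png",cv2.resize(b[100:240,170:370],(800,560),interpolation=cv2.INTER_CUBIC))
C=load("w5");k=lambda q:(proj(C,Wv(np.array(q)))-[170,100])*4
for n,q in dict(pintop=(-.130,.003,.111),pin40=(-.125,.003,.111),elbow=(-.11,-.022,.092)).items(): print(n,k(q))
```

```text
elbow v [-0.1095 -0.0227  0.091 ] lean 41.68364860566278
at 9.7 [ 0.5071 -0.1348  0.2523] q [-0.8541  0.1871  1.757   0.6258  1.5919 -0.6095] w 0.20026171882463412 F [ 0.1675 -0.7107 -1.4397]
pintop [506.0909 318.4614]
pin40 [506.6666 300.566 ]
elbow [608.166 285.647]
```

View pics/w5c.png

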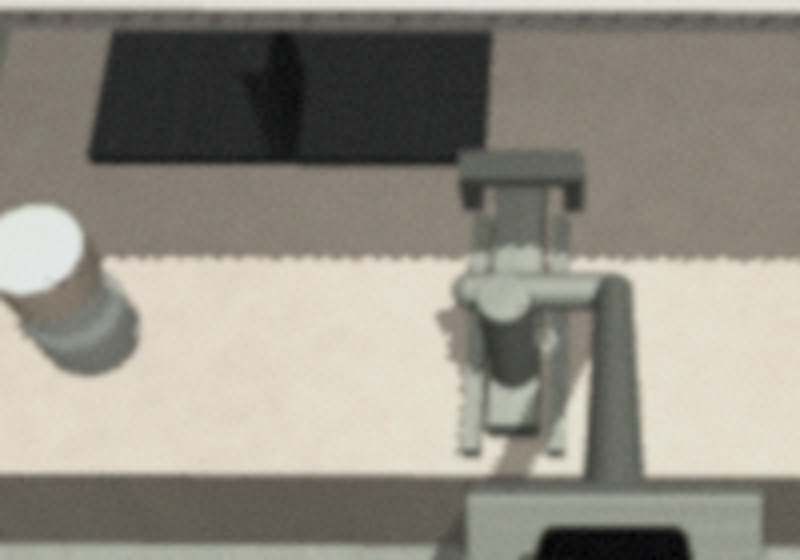

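Emit:
{"method": "apply_moves", "body": {"series": [[0, 0.04, -0.03, 0, 0, 0, 10], [0, 0.07, -0.07, 0, 0, 0, 10], [0, 0.11, -0.1, 0, 0, 0, 10], [0, 0.11, -0.1, 0, 0, 0, 10]]}}

```text
t: 10.15
tool_pos: [0.5051, -0.14, 0.2527]
tcp_rot: [0.919, -0.167, 0.064, -0.35]
contact_force: [0.3, 1.1, -2.0]
width: 0.197
```

Emit:
{"method": "apply_moves", "body": {"series": [[0, 0.02, -0.02, 0, 0, 0, 10], [0, 0.04, -0.03, 0, 0, 0, 10], [0, 0.04, -0.03, 0, 0, 0, 10]]}}

```text
t: 10.45
tool_pos: [0.5044, -0.1418, 0.2526]
tcp_rot: [0.919, -0.167, 0.064, -0.35]
contact_force: [-0.5, 1.8, -1.3]
width: 0.197
```

Emit:
{"method": "apply_moves", "body": {"series": [[0, 0.02, -0.02, 0, 0, 0, 10], [0, 0.04, -0.03, 0, 0, 0, 10], [0, 0.04, -0.03, 0, 0, 0, 10]]}}

```text
t: 10.75
tool_pos: [0.5038, -0.1434, 0.2523]
tcp_rot: [0.919, -0.167, 0.064, -0.351]
contact_force: [0.8, 3.5, -2.0]
width: 0.198
```

```bash
cat > pin.py <<'E'
from h import *
where();plan([]);st=shot("wrist","w6")
b=cv2.imread("pics/w6.png");C=load("w6")
c=proj(C,Wv(np.array((-.130,.003,.111))));print("pred stop pin",c)
g=cv2.cvtColor(b,cv2.COLOR_BGR2GRAY)
u=int(round(c[0]));print("col profile",[(v,int(g[v,u-2:u+2].mean())) for v in range(int(c[1])-14,int(c[1])+12)])
E
python3 pin.py
```

```text
elbow v [-0.1184 -0.0227  0.0913] lean 41.77935867925121
at 10.75 [ 0.5038 -0.1434  0.2523] q [-0.87    0.1932  1.7505  0.6211  1.6017 -0.6216] w 0.1980880520463504 F [ 0.7789  3.5095 -2.0298]
pred stop pin [296.8419 171.7264]
col profile [(157, 177), (158, 178), (159, 178), (160, 179), (161, 178), (162, 179), (163, 179), (164, 179), (165, 180), (166, 179), (167, 174), (168, 174), (169, 175), (170, 176), (171, 178), (172, 180), (173, 182), (174, 183), (175, 183), (176, 185), (177, 173), (178, 135), (179, 93), (180, 76), (181, 73), (182, 72)]
```

Emit:
{"method": "apply_moves", "body": {"series": [[0, 0.02, -0.02, 0, 0, 0, 10], [0, 0.04, -0.04, 0, 0, 0, 10], [0, 0.04, -0.04, 0, 0, 0, 10], [0, 0.04, -0.04, 0, 0, 0, 10]]}}

```text
t: 11.2
tool_pos: [0.5031, -0.1443, 0.2518]
tcp_rot: [0.919, -0.167, 0.064, -0.352]
contact_force: [4.7, 8.1, -7.8]
width: 0.201
```

Run:
```python
from h import *
where();plan([])
p=np.array((-.119,-.022,.092))
plan([rod((-.102,-.022,.092)),rod((-.102,-.07,.095)),rod((-.24,-.07,.21)),rod((-.163,.108,.233)),rod((-.030,.108,.085)),rod((-.03,-.02,.085))],rod(p))
```

```text
elbow v [-0.1192 -0.0221  0.091 ] lean 41.89098215670125
at 11.2 [ 0.5031 -0.1443  0.2518] q [-0.8726  0.1952  1.7501  0.6211  1.6038 -0.6241] w 0.20066084300624448 F [ 4.6516  8.0964 -7.8045]
[-0.0, -0.32, 0.28, 0.0, 0.0, 0.0] rows 0.3
[1.2, -0.05, -0.06, 0.0, 0.0, 0.0] rows 1.0
[-0.0, 0.64, -4.45, 0.0, 0.0, 0.0] rows 3.6
[-4.45, -1.82, 0.86, 0.0, 0.0, 0.0] rows 3.9
[0.0, 0.0, 4.97, 0.0, 0.0, 0.0] rows 4.0
[3.2, 0.0, -0.0, 0.0, 0.0, 0.0] rows 2.6
```

Emit:
{"method": "apply_moves", "body": {"series": [[0, -0.2, 0.2, 0, 0, 0, 10], [0, -0.36, 0.32, 0, 0, 0, 10], [0, -0.36, 0.32, 0, 0, 0, 10], [0.4, -0.36, 0.32, 0, 0, 0, 10], [0.8, -0.36, 0.3, 0, 0, 0, 10], [1.1, -0.36, 0.26, 0, 0, 0, 10], [1.1, -0.36, 0.26, 0, 0, 0, 10], [1.1, -0.36, 0.26, 0, 0, 0, 10]]}}

```text
t: 12.0
tool_pos: [0.5502, -0.1449, 0.2543]
tcp_rot: [0.919, -0.167, 0.064, -0.35]
contact_force: [0.1, 0.9, -1.6]
width: 0.2
```

Run:
```python
from h import *
where();st=shot("wrist","w7");plan([rod((-.24,-.066,.21)),rod((-.163,.108,.233)),rod((-.030,.108,.085)),rod((-.03,-.02,.085))])
C=load("w7");k=lambda q:(proj(C,Wv(np.array(q)))-[150,60])*(2.5)
for n,q in dict(pintop=(-.130,.003,.111),elbow=(-.102,-.066,.095),tabtopF=(-.05,.075,.106),tabbaseF=(-.05,.075,.066),covR=(-.05,.015,.066)).items(): print(n,k(q))
b=cv2.imread("pics/w7.png");cv2.imwrite("pics/w7c.png",cv2.resize(b[60:260,150:470],(800,500),interpolation=cv2.INTER_CUBIC))
```

```text
elbow v [-0.1039 -0.0667  0.093 ] lean 41.695713804298165
at 12.05 [ 0.55   -0.1447  0.2543] q [-0.8088  0.2709  1.6506  0.643   1.5852 -0.5625] w 0.20320867941050935 F [ 0.3035 -0.982  -1.9564]
[0.02, 0.62, -4.45, 0.05, -0.03, -0.02] rows 3.6
[-4.35, -1.82, 0.86, 0.0, 0.0, 0.0] rows 3.8
[0.0, 0.0, 4.97, 0.0, 0.0, 0.0] rows 4.0
[3.2, 0.0, -0.0, 0.0, 0.0, 0.0] rows 2.6
pintop [253.7017 314.4188]
elbow [430.1889 272.4202]
tabtopF [106.1148 157.0105]
tabbaseF [135.3588 209.6635]
covR [260.7917 209.3219]
```

View pics/w7c.png

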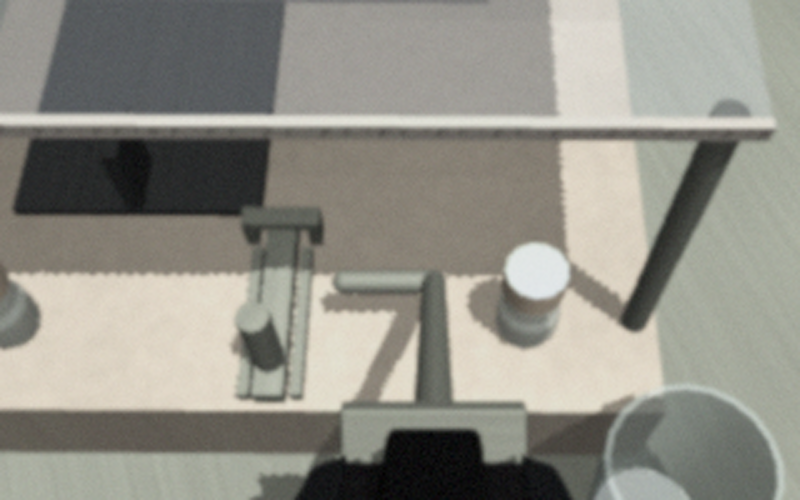

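Emit:
{"method": "apply_moves", "body": {"series": [[0, 0.2, -1.2, 0, 0, 0, 10], [0, 0.4, -2.4, 0, 0, 0, 10], [0, 0.6, -3.6, 0, 0, 0, 10], [0, 0.62, -4.45, 0, 0, 0, 10], [0, 0.62, -4.45, 0, 0, 0, 10], [0, 0.62, -4.45, 0, 0, 0, 10]]}}

```text
t: 12.65
tool_pos: [0.5017, -0.2731, 0.3706]
tcp_rot: [0.919, -0.168, 0.064, -0.35]
contact_force: [-0.6, -0.1, -2.0]
width: 0.197
```

Emit:
{"method": "apply_moves", "body": {"series": [[-1.1, -0.45, 0.2, 0, 0, 0, 10], [-2.2, -0.9, 0.4, 0, 0, 0, 10], [-3.3, -1.35, 0.6, 0, 0, 0, 10], [-4.35, -1.82, 0.8, 0, 0, 0, 10], [-4.35, -1.82, 0.8, 0, 0, 0, 10], [-4.35, -1.82, 0.8, 0, 0, 0, 10]]}}

```text
t: 13.25
tool_pos: [0.3656, -0.1392, 0.3944]
tcp_rot: [0.919, -0.167, 0.064, -0.35]
contact_force: [0.7, -0.6, -1.1]
width: 0.198
```

Run:
```python
from h import *
where();plan([rod((-.163,.108,.236)),rod((-.030,.108,.088)),rod((-.03,-.02,.088))])
```

```text
elbow v [-0.1628  0.1084  0.2332] lean 41.714340696067204
at 13.25 [ 0.3656 -0.1392  0.3944] q [-1.1067 -0.1895  1.8377  0.5601  1.9743 -0.6519] w 0.1977353659549356 F [ 0.6878 -0.5635 -1.0537]
[0.03, -0.02, -0.06, 0.05, -0.03, -0.02] rows 0.1
[0.0, 0.0, 4.97, 0.0, 0.0, 0.0] rows 4.0
[3.2, 0.0, -0.0, 0.0, 0.0, 0.0] rows 2.6
```

Emit:
{"method": "apply_moves", "body": {"series": [[0.3, 0, 0, 0, 0, 0, 10], [0.3, 0, 0.7, 0, 0, 0, 10], [0.3, 0, 1.4, 0, 0, 0, 10], [0.3, 0, 2.1, 0, 0, 0, 10], [0.3, 0, 2.8, 0, 0, 0, 10], [0.3, 0, 3, 0, 0, 0, 10], [0.3, 0, 3, 0, 0, 0, 10]]}}

```text
t: 13.95
tool_pos: [0.4057, -0.0699, 0.3046]
tcp_rot: [0.919, -0.167, 0.063, -0.351]
contact_force: [-0.4, -0.8, -1.8]
width: 0.198
```

Run:
```python
from h import *
where();st=shot("wrist","w8");plan([rod((-.030,.096,.088)),rod((-.03,-.02,.088))])
C=load("w8");k=lambda q:(proj(C,Wv(np.array(q)))-[150,40])*(2)
for n,q in dict(elbow=(-.0826,.0965,.145),roofF=(-.115,.1,.205),tabtopF=(-.05,.075,.106),tabtopB=(-.02,.075,.106),covR=(-.05,.015,.066),covL=(-.05,.135,.066)).items(): print(n,k(q))
b=cv2.imread("pics/w8.png");cv2.imwrite("pics/w8c.png",cv2.resize(b[40:260,150:470],(640,440),interpolation=cv2.INTER_CUBIC))
```

```text
elbow v [-0.0835  0.0955  0.1437] lean 41.82496586929794
at 14.0 [ 0.4058 -0.0707  0.3056] q [-0.9377 -0.1554  1.9899  0.6     1.7289 -0.6121] w 0.19917017113329338 F [-0.1919 -1.0557 -1.8496]
[-0.02, -0.05, 1.96, 0.04, -0.02, -0.02] rows 1.6
[2.9, 0.0, 0.0, 0.0, 0.0, 0.0] rows 2.3
elbow [343.6129 260.07  ]
roofF [334.8349 254.995 ]
tabtopF [379.6568 245.639 ]
tabtopB [378.5072 204.0358]
covR [468.6904 277.4114]
covL [285.2902 277.9786]
```

View pics/w8c.png

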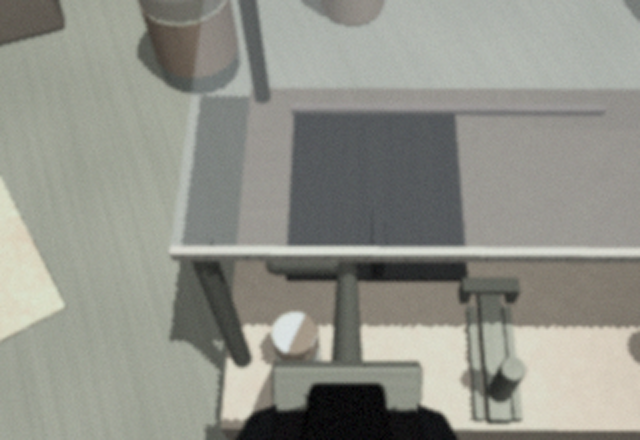

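Emit:
{"method": "apply_moves", "body": {"series": [[0, 0, 0.6, 0, 0, 0, 10], [0, 0, 1.2, 0, 0, 0, 10], [0, 0, 1.7, 0, 0, 0, 10], [0, 0, 1.9, 0, 0, 0, 10], [0, 0, 1.9, 0, 0, 0, 10]]}}

```text
t: 14.5
tool_pos: [0.4234, -0.0234, 0.249]
tcp_rot: [0.919, -0.167, 0.064, -0.35]
contact_force: [0.0, -0.3, -1.7]
width: 0.196
```

Emit:
{"method": "apply_moves", "body": {"series": [[0.2, 0, 0, 0, 0, 0, 10], [0.4, 0, 0, 0, 0, 0, 10], [0.6, 0, 0, 0, 0, 0, 10], [0.8, 0, 0, 0, 0, 0, 10], [0.8, 0, 0, 0, 0, 0, 10]]}}

```text
t: 15.0
tool_pos: [0.4543, -0.0352, 0.2491]
tcp_rot: [0.919, -0.167, 0.065, -0.35]
contact_force: [-0.5, 1.2, -2.6]
width: 0.201
```

Run:
```python
from h import *
where();st=shot("wrist","w9");plan([rod((-.03,-.02,.088))])
```

```text
elbow v [-0.0344  0.0611  0.0879] lean 41.70896840094133
at 15.05 [ 0.4538 -0.0349  0.249 ] q [-0.7944 -0.0333  2.0019  0.6492  1.5387 -0.5804] w 0.20029092379335875 F [-0.2468  0.1443 -1.6474]
[2.07, -0.06, 0.07, 0.05, -0.04, -0.02] rows 1.7
```

Emit:
{"method": "apply_moves", "body": {"series": [[0.25, 0, 0, 0, 0, 0, 10], [0.5, 0, 0, 0, 0, 0, 10], [0.75, 0, 0, 0, 0, 0, 10], [1, 0, 0, 0, 0, 0, 10], [1.25, 0, 0, 0, 0, 0, 10], [1.5, 0, 0, 0, 0, 0, 10], [1.7, 0, 0, 0, 0, 0, 10], [1.7, 0, 0, 0, 0, 0, 10]]}}

```text
t: 15.85
tool_pos: [0.518, -0.059, 0.2491]
tcp_rot: [0.919, -0.167, 0.065, -0.35]
contact_force: [-0.6, -1.1, -1.0]
width: 0.199
```

Emit:
{"method": "apply_moves", "body": {"series": [[0.1, 0, 0, 0, 0, 0, 10], [0.2, 0, 0, 0, 0, 0, 10], [0.25, 0, 0, 0, 0, 0, 10], [0.25, 0, 0, 0, 0, 0, 10]]}}

```text
t: 16.25
tool_pos: [0.5262, -0.0619, 0.249]
tcp_rot: [0.919, -0.167, 0.064, -0.35]
contact_force: [-0.9, 0.5, -1.0]
width: 0.2
```

Run:
```python
from h import *
where();st=shot("wrist","w10");plan([])
C=load("w10")
for n,q in dict(covL100=(-.05,.035,.066),covR100=(-.05,-.085,.066),covL90=(-.05,.045,.066)).items(): print(n,proj(C,Wv(np.array(q))))
g=cv2.imread("pics/w10.png").max(2);v=int(round(proj(C,Wv(np.array((-.045,0,.066))))[1]))
for r in(v-6,v-3,v): print(r,g[r,150:480:5])
```

```text
elbow v [-0.0343 -0.0153  0.0878] lean 41.72450213813123
at 16.3 [ 0.5262 -0.0619  0.249 ] q [-0.7292  0.1413  1.8178  0.6715  1.5097 -0.5268] w 0.2000884780688438 F [-1.6835  0.1039 -1.6057]
covL100 [276.9072 193.953 ]
covR100 [386.2724 193.5925]
covL90 [267.7835 193.9831]
184 [195 192 197 200 197 199 200 199 199 196 197 189 190 190 194 193 191 191
 193 192 191 184 188 184 188 187 153 149 153 151 151 140 137 137 148 152
 129 133 135 136 136 132 126 124 126 127 128 158 172 173 171 170 167 170
 166 195 216 220 218 215 218 218 189 186 186 186]
187 [219 219 219 217 219 222 218 217 221 220 222 219 218 219 221 222 224 223
 221 222 223 222 223 223 222 226 226 226 226 226 224 225 226 226 225 224
 224 223 222 225 222 223 224 224 223 223 223 224 223 225 221 223 223 222
 221 221 221 221 222 222 223 222 221 219 216 218]
190 [126 136 131 134 134 133 137 134 136 131 145 150 144 151 147 152 149 153
 151 146 157 167 167 165 165 169 167 166 165 168 171 176 177 176 175 176
 175 174 175 175 176 186 188 186 185 187 188 187 186 188 186 198 198 199
 195 199 196 199 199 196 196 202 209 209 210 207]
```

Emit:
{"method": "apply_moves", "body": {"series": [[0.05, 0, 0, 0, 0, 0, 10], [0.1, 0, 0, 0, 0, 0, 10], [0.1, 0, 0, 0, 0, 0, 10]]}}

```text
t: 16.6
tool_pos: [0.5284, -0.0625, 0.2486]
tcp_rot: [0.919, -0.166, 0.062, -0.351]
contact_force: [-6.6, -0.5, 0.8]
width: 0.195
```

Emit:
{"method": "apply_moves", "body": {"series": [[0.05, 0, 0, 0, 0, 0, 10], [0.08, 0, 0, 0, 0, 0, 10], [0.08, 0, 0, 0, 0, 0, 10]]}}

```text
t: 16.9
tool_pos: [0.5303, -0.0631, 0.2483]
tcp_rot: [0.919, -0.166, 0.06, -0.351]
contact_force: [-10.2, -1.0, 3.3]
width: 0.193
```

Run:
```python
from h import *
where();st=shot("wrist","w11");plan([])
C=load("w11")
for n,q in dict(covL100=(-.03,.035,.066),covR100=(-.03,-.085,.066),covL90=(-.03,.045,.066),R2=(.05,-.085,.066),L2=(.05,.035,.066)).items(): print(n,proj(C,Wv(np.array(q))))
g=cv2.imread("pics/w11.png").max(2)
for y in(-.03,.05):
    v=int(round(proj(C,Wv(np.array((y,0,.066))))[1]));print(v,[(u,int(x)) for u,x in zip(range(260,300,2),g[v,260:300:2])],[(u,int(x)) for u,x in zip(range(360,400,2),g[v,360:400:2])])
```

```text
elbow v [-0.0339 -0.0178  0.0872] lean 41.755725695437896
at 16.95 [ 0.5303 -0.0631  0.2484] q [-0.724   0.1568  1.8019  0.6696  1.5145 -0.5217] w 0.20219257084243905 F [-10.1395   0.2131   4.0532]
covL100 [275.7427 177.9404]
covR100 [382.9158 177.7001]
covL90 [266.827  177.9604]
R2 [378.0378 120.0576]
L2 [279.639  120.3627]
178 [(260, 161), (262, 159), (264, 160), (266, 163), (268, 159), (270, 159), (272, 158), (274, 150), (276, 111), (278, 94), (280, 91), (282, 96), (284, 92), (286, 93), (288, 92), (290, 91), (292, 94), (294, 90), (296, 96), (298, 95)] [(360, 94), (362, 95), (364, 96), (366, 93), (368, 95), (370, 90), (372, 94), (374, 94), (376, 94), (378, 92), (380, 95), (382, 125), (384, 159), (386, 159), (388, 162), (390, 162), (392, 163), (394, 160), (396, 162), (398, 160)]
120 [(260, 115), (262, 112), (264, 113), (266, 114), (268, 113), (270, 116), (272, 113), (274, 115), (276, 113), (278, 117), (280, 105), (282, 92), (284, 94), (286, 91), (288, 95), (290, 94), (292, 89), (294, 92), (296, 97), (298, 92)] [(360, 97), (362, 92), (364, 91), (366, 96), (368, 96), (370, 92), (372, 93), (374, 93), (376, 94), (378, 133), (380, 153), (382, 160), (384, 155), (386, 151), (388, 155), (390, 154), (392, 157), (394, 156), (396, 156), (398, 153)]
```

Emit:
{"method": "apply_moves", "body": {"series": [[-0.2, 0, 0, 0, 0, 0, 10], [-0.5, 0, 0, 0, 0, 0, 10], [-0.5, 0, 0, 0, 0, 0, 10], [-0.5, 0, -1, 0, 0, 0, 10], [-0.5, 0, -2, 0, 0, 0, 10], [-0.5, 0, -3, 0, 0, 0, 10], [-0.5, 0, -4, 0, 0, 0, 10], [-0.5, 0, -4.5, 0, 0, 0, 10]]}}

```text
t: 17.75
tool_pos: [0.472, -0.172, 0.3863]
tcp_rot: [0.92, -0.167, 0.067, -0.349]
contact_force: [0.9, -1.0, -1.7]
width: 0.198
```

Emit:
{"method": "apply_moves", "body": {"series": [[0, 0.6, -1, 0, 0, 0, 10], [0, 1.2, -2, 0, 0, 0, 10], [0, 1.5, -2, 0, 0, 0, 10], [0, 1.5, -2, 0, 0, 0, 10]]}}

```text
t: 18.15
tool_pos: [0.437, -0.2626, 0.402]
tcp_rot: [0.919, -0.169, 0.065, -0.35]
contact_force: [0.4, 0.2, -2.2]
width: 0.197
```

Run:
```python
from h import *
where();R=down(-92.1);plan([((.4936,-.3325,.47),R)])
```

```text
elbow v [-0.2535 -0.002   0.2409] lean 41.7501693590083
at 18.15 [ 0.437  -0.2626  0.402 ] q [-1.0925  0.1378  1.5029  0.5699  1.9716 -0.6303] w 0.19741754951159907 F [ 0.4349  0.2475 -2.1987]
[1.95, -0.29, -2.02, -6.02, 4.31, 11.32] rows 9.5
```

Emit:
{"method": "apply_moves", "body": {"series": [[0.5, -0.1, -1, -0.6, 0.43, 1.13, 10], [1, -0.2, -2, -1.2, 0.86, 2.26, 10], [1.95, -0.29, -2.02, -2.1, 1.5, 3.96, 10], [1.95, -0.29, -2.02, -3, 2.15, 5.66, 10], [1.95, -0.29, -2.02, -4, 2.87, 7.5, 10], [1.95, -0.29, -2.02, -4.9, 3.5, 9.2, 10], [1.95, -0.29, -2.02, -6.02, 4.31, 11.32, 10], [1.95, -0.29, -2.02, -6.02, 4.31, 11.32, 10]]}}

```text
t: 18.95
tool_pos: [0.4948, -0.3287, 0.4711]
tcp_rot: [0.76, -0.647, 0.012, -0.062]
contact_force: [0.4, -0.2, -2.2]
width: 0.196
```

Run:
```python
from h import *
R=down(-92.1);plan([((.4936,-.3325,.47),R)])
```

```text
at 18.95 [ 0.4948 -0.3287  0.4711] q [-0.8514  0.1158  1.251   0.1287  1.7681  0.5852] w 0.19573234048675411 F [ 0.4259 -0.2148 -2.1969]
[0.09, 0.05, 0.02, -0.99, 0.7, 1.87] rows 1.6
```

Emit:
{"method": "apply_moves", "body": {"series": [[0.09, 0.05, 0.02, -0.99, 0.7, 1.87, 10], [0.09, 0.05, 0.02, -0.99, 0.7, 1.87, 10], [0.09, 0.05, 0.02, -0.99, 0.7, 1.87, 10], [0.09, 0.05, 0.02, -0.99, 0.7, 1.87, 10], [0.09, 0.05, 0.02, -0.99, 0.7, 1.87, 10]]}}

```text
t: 19.45
tool_pos: [0.493, -0.3341, 0.4696]
tcp_rot: [-0.696, 0.718, 0.0, 0.001]
contact_force: [-0.2, -0.2, -2.0]
width: 0.2
```

```bash
cat > cmp.py <<'E'
from h import *
import sys
f=sys.argv[1];st=shot("wrist",f);R=down(-92.1);plan([((.4936,-.3325,.47),R)])
a=cv2.imread("pics/w3.png");b=cv2.imread(f"pics/{f}.png")
for n,(x0,y0,x1,y1) in dict(collar=(280,214,368,244),gripblk=(300,225,345,260),foot=(280,164,332,182),elbow=(308,164,334,200)).items():
    t=a[y0:y1,x0:x1];r=cv2.matchTemplate(b[y0-15:y1+15,x0-15:x1+15],t,cv2.TM_CCOEFF_NORMED);_,m,_,p=cv2.minMaxLoc(r)
    print(n,round(m,3),"moved px",p[0]-15,p[1]-15)
# foot: bright band on the left side
g=b.max(2);print("foot rows u=300",[(v,int(x)) for v,x in zip(range(160,195),g[160:195,298:303].mean(1))])
g=a.max(2);print("w3",[(v,int(x)) for v,x in zip(range(160,185),g[160:185,298:303].mean(1))])
E
python3 cmp.py w12
```

```text
at 19.5 [ 0.4929 -0.3345  0.4697] q [-0.7965  0.1439  1.2179  0.0024  1.7802  0.8068] w 0.19764615923315396 F [ 0.4617 -0.0378 -1.8746]
[-0.05, -0.02, -0.01, -0.01, 0.02, 0.04] rows 0.0
collar 0.972 moved px 0 0
gripblk 0.992 moved px 0 0
foot 0.97 moved px 0 0
elbow 0.968 moved px 0 0
foot rows u=300 [(160, 182), (161, 182), (162, 183), (163, 182), (164, 180), (165, 181), (166, 174), (167, 144), (168, 126), (169, 140), (170, 160), (171, 181), (172, 194), (173, 190), (174, 172), (175, 151), (176, 139), (177, 160), (178, 177), (179, 176), (180, 162), (181, 141), (182, 122), (183, 109), (184, 103), (185, 102), (186, 102), (187, 101), (188, 103), (189, 102), (190, 102), (191, 103), (192, 100), (193, 102), (194, 103)]
w3 [(160, 175), (161, 176), (162, 179), (163, 181), (164, 181), (165, 180), (166, 171), (167, 144), (168, 127), (169, 139), (170, 158), (171, 179), (172, 192), (173, 187), (174, 171), (175, 150), (176, 139), (177, 160), (178, 178), (179, 182), (180, 178), (181, 172), (182, 155), (183, 130), (184, 112)]
```

Run:
```python
from h import *
R=down(-92.1);plan([((.4931,-.3326,.287),R),((.5831,-.3359,.287),R),((.5831,-.3359,.257),R)])
```

```text
at 19.5 [ 0.4929 -0.3345  0.4697] q [-0.7965  0.1439  1.2179  0.0024  1.7802  0.8068] w 0.19764615923315396 F [ 0.4617 -0.0378 -1.8746]
[-0.04, 0.0, 4.57, -0.01, 0.02, 0.04] rows 3.7
[-0.0, -2.25, -0.0, 0.0, 0.0, 0.0] rows 1.8
[0.0, -0.0, 0.75, 0.0, 0.0, 0.0] rows 0.6
```

Emit:
{"method": "apply_moves", "body": {"series": [[-0.04, 0, 1, 0, 0, 0.04, 10], [-0.04, 0, 2, 0, 0, 0.04, 10], [-0.04, 0, 3, 0, 0, 0.04, 10], [-0.04, 0, 4, 0, 0, 0.04, 10], [-0.04, 0, 4.57, 0, 0, 0.04, 10], [-0.04, 0, 4.57, 0, 0, 0.04, 10], [-0.04, 0, 4.57, 0, 0, 0.04, 10]]}}

```text
t: 20.2
tool_pos: [0.4932, -0.3333, 0.2878]
tcp_rot: [-0.694, 0.72, -0.0, 0.001]
contact_force: [-0.3, 0.5, -0.9]
width: 0.201
```

Run:
```python
from h import *
R=down(-92.1);plan([((.5831,-.3359,.287),R),((.5831,-.3359,.257),R)])
```

```text
at 20.2 [ 0.4932 -0.3333  0.2878] q [-0.7944  0.1959  1.5119  0.0017  1.4338  0.8137] w 0.20054600701532596 F [-0.3258  0.4795 -0.8909]
[-0.02, -2.25, 0.02, -0.01, 0.01, -0.01] rows 1.8
[0.0, -0.0, 0.75, 0.0, 0.0, 0.0] rows 0.6
```

Emit:
{"method": "apply_moves", "body": {"series": [[0, -0.5, 0, 0, 0, 0, 10], [0, -1, 0, 0, 0, 0, 10], [0, -1.5, 0, 0, 0, 0, 10], [0, -2, 0, 0, 0, 0, 10], [0, -2.25, 0, 0, 0, 0, 10], [0, -2.25, 0, 0, 0, 0, 10], [0, -2.25, 0, 0, 0, 0, 10]]}}

```text
t: 20.9
tool_pos: [0.583, -0.3364, 0.2881]
tcp_rot: [-0.694, 0.72, -0.0, 0.001]
contact_force: [0.2, 0.9, -2.6]
width: 0.2
```

Run:
```python
from h import *
R=down(-92.1);plan([((.5831,-.3359,.2565),R)])
```

```text
at 20.9 [ 0.583  -0.3364  0.2881] q [-0.6998  0.3694  1.2955  0.0011  1.4758  0.9079] w 0.19964389015784567 F [ 0.1702  0.8991 -2.5974]
[-0.01, -0.0, 0.79, -0.01, 0.0, -0.0] rows 0.6
```

Lower, then open partially (to 45 mm) slowly.

Emit:
{"method": "apply_moves", "body": {"series": [[0, 0, 0.3, 0, 0, 0, 10], [0, 0, 0.6, 0, 0, 0, 10], [0, 0, 0.78, 0, 0, 0, 10], [0, 0, 0.78, 0, 0, 0, 10], [0, 0, 0.78, 0, 0, 0, 10]]}}

```text
t: 21.4
tool_pos: [0.5826, -0.336, 0.2558]
tcp_rot: [-0.694, 0.72, 0.001, 0.0]
contact_force: [-1.7, 1.2, 1.8]
width: 0.197
```

Run:
```python
from h import *
plan([])
```

```text
at 21.4 [ 0.5826 -0.336   0.2558] q [-0.6997  0.3904  1.3323  0.0011  1.4199  0.9082] w 0.19720240251754023 F [-1.7247  1.2023  1.8321]
```

Weight is now on the prongs (force −2 → +1.8 N). Open and rise.

Emit:
{"method": "apply_moves", "body": {"series": [[0, 0, 0, 0, 0, 0, 60], [0, 0, 0, 0, 0, 0, 60], [0, 0, 0, 0, 0, 0, 60], [0, 0, 0, 0, 0, 0, 60], [0, 0, 0, 0, 0, 0, 60], [0, 0, 0, 0, 0, 0, 60], [0, 0, 0, 0, 0, 0, 60]]}}

```text
t: 22.1
tool_pos: [0.5832, -0.3362, 0.256]
tcp_rot: [-0.694, 0.72, 0.0, 0.001]
contact_force: [0.5, 0.9, 0.2]
width: 0.68
```

Emit:
{"method": "apply_moves", "body": {"series": [[0, 0, -0.5, 0, 0, 0, 60], [0, 0, -1.2, 0, 0, 0, 60], [0, 0, -2, 0, 0, 0, 60], [0.3, 1.5, -3, 0, 0, 0, 60], [-0.3, 1.5, -3.4, 0, 0, -0.3, 88], [-0.3, 1.5, -3.4, 0, 0, -0.3, 88], [-0.3, 1.5, -3.4, 0, 0, -0.3, 88], [-0.3, 1.5, -3.4, 0, 0, -0.3, 88]]}}

```text
t: 22.9
tool_pos: [0.5236, -0.322, 0.3905]
tcp_rot: [-0.705, 0.709, 0.001, 0.001]
contact_force: [-0.1, 0.1, -0.9]
width: 0.989
```

Run:
```python
from h import *
plan([]);st=shot("wrist","w13");C=load("w13")
g=cv2.imread("pics/w13.png").max(2);c=proj(C,np.array([.5836,-.334,.301]));print(c)
x0,y0=int(c[0])-28,max(0,int(c[1])-40);m=(g[y0:y0+80,x0:x0+56]<32).astype(np.uint8)
k=max(cv2.findContours(m,cv2.RETR_EXTERNAL,cv2.CHAIN_APPROX_NONE)[0],key=cv2.contourArea);b=cv2.boxPoints(cv2.minAreaRect(k))+[x0,y0]
P=np.array([plane(C,*q,.301)[:2] for q in b]);print(P,P.mean(0),np.linalg.norm(P-np.roll(P,1,0),axis=1))
S,T=cam("side"),cam("top");s0=cv2.imread("pics/side0.png");shot("side","s9");s9=cv2.imread("pics/s9.png")
shot("top","t9");t0=cv2.imread("pics/top0.png");t9=cv2.imread("pics/t9.png")
for n,a,b,w in(("rod side",s0,s9,(470,165,500,205)),("rod top",t0,t9,(420,145,445,175)),("reagent",t0,t9,(405,212,432,237)),("box",t0,t9,(342,185,375,223)),("beaker",t0,t9,(343,143,366,165)),("jarL",t0,t9,(295,215,315,232)),("jarR",t0,t9,(322,148,340,168)),("wash",t0,t9,(195,158,220,185)),("buffer",t0,t9,(198,203,228,228)),("bolt",t0,t9,(300,175,335,195))):
    x0,y0,x1,y1=w;t=a[y0:y1,x0:x1];r=cv2.matchTemplate(b[y0-6:y1+6,x0-6:x1+6],t,cv2.TM_CCOEFF_NORMED);_,mm,_,p=cv2.minMaxLoc(r);print(n,round(mm,3),p[0]-6,p[1]-6)
```

```text
at 22.9 [ 0.5236 -0.322   0.3905] q [-0.7448  0.1949  1.3116  0.0013  1.637   0.8318] w 0.9892758546945607 F [-0.0768  0.0652 -0.8505]
[340.2732 122.4817]
[[ 0.5698 -0.3264]
 [ 0.5976 -0.3281]
 [ 0.5965 -0.3449]
 [ 0.5687 -0.3438]] [ 0.5832 -0.3358] [0.0175 0.0278 0.0169 0.0278]
rod side 0.965 1 0
rod top 0.654 -6 -2
reagent -0.057 -6 -6
box 0.561 0 0
beaker 0.999 0 0
jarL 0.999 0 0
jarR 0.998 0 0
wash 0.999 0 0
buffer 0.999 0 0
bolt 0.748 -1 -1
```

Run:
```python
from h import *
s0=cv2.imread("pics/side0.png");s9=cv2.imread("pics/s9.png")
for n,w in(("box",(348,205,402,252)),("reagent",(415,258,455,308))):
    x0,y0,x1,y1=w;r=cv2.matchTemplate(s9[y0-8:y1+8,x0-8:x1+8],s0[y0:y1,x0:x1],cv2.TM_CCOEFF_NORMED);print(n,cv2.minMaxLoc(r)[1],np.array(cv2.minMaxLoc(r)[3])-8)
a=cv2.imread("pics/w2.png");b=cv2.imread("pics/w13.png")
for n,w in(("wrist all upper",(150,20,500,160)),):
    x0,y0,x1,y1=w;r=cv2.matchTemplate(b[y0-20:y1+20,x0-20:x1+20],a[y0:y1,x0:x1],cv2.TM_CCOEFF_NORMED);print(n,cv2.minMaxLoc(r)[1],np.array(cv2.minMaxLoc(r)[3])-20)
T=cam("top");g=cv2.imread("pics/t9.png").max(2)
for x in(0.0,.06):
    print("cover y profile x",x,[(int(1000*y),int(g[tuple(int(round(i)) for i in proj(T,Wv(np.array((x,y,.066))))[::-1])])) for y in np.arange(-.12,.15,.015)])
```

```text
box 0.8195985555648804 [0 0]
reagent 0.9975671768188477 [0 0]
wrist all upper 0.9225151538848877 [1 2]
cover y profile x 0.0 [(-120, 152), (-105, 154), (-90, 155), (-75, 102), (-60, 103), (-45, 104), (-30, 103), (-15, 102), (0, 104), (15, 103), (30, 105), (44, 90), (60, 117), (75, 103), (90, 100), (104, 118), (120, 89), (135, 155), (150, 157)]
cover y profile x 0.06 [(-120, 154), (-105, 155), (-90, 156), (-75, 104), (-60, 105), (-45, 105), (-30, 105), (-15, 104), (0, 104), (15, 104), (30, 105), (44, 89), (60, 110), (75, 85), (90, 90), (104, 106), (120, 87), (135, 156), (150, 157)]
```

Everything checks out (the cover spans y −85 to +35, all bystanders are unmoved and the rod is hung), so I'm handing it in.

```bash
python3 -c "
from cell import ticket;print(ticket.job_done())"
```

```text
the job is handed in; nothing more can be done
None
```

I took the rod from the grey stand, drew the bolt and slid the cover open with it, then hung it back in its fork. I handed the job in at about 23 s of the 67 s allowed. The hand-in reports no verdict, so what follows rests on my own measurements.

- **Bolt:** I pulled it until the wrist force rose to about 12 N. In the last close view the pin sat at its fully drawn position, vault x about -0.130 m.
- **Cover:** I pushed it until the force reached about 10 N. Its edges were at vault y -0.085 and +0.035 m, which is the full 100 mm of travel, and the top camera confirmed it after release.
- **Rod:** It did not slip in the grip. It now hangs with its top within 2 mm of where it started. The gripper is open and clear, with no contact force left.
- **Bystanders:** The bottles, jars, beaker and box showed no pixel shift. The arm covered the reagent bottle and the tip box in the top view, so I checked those two in the side view. The box match there was weaker (0.82), which I put down to shading or partial occlusion since it showed no offset.

One disagreement: before the pull, the pin looked 2–4 mm further forward than the stated start range, which is within my measuring error. I pulled to the stop by force, so it did not affect the result.

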